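Grade the culture jars into the carrying tray and wedge the row tight

ROBOT

A 6-joint arm with a two-finger parallel gripper is mounted at the origin on the work surface. World frame = base frame: x ahead of the robot, y to its left, z up, the work surface at z = 0. Lengths are in m, angles in rad, forces in N, time in s.
With the tool pointing down it reaches from about 0.3 to 0.85 m from the base axis. Payload 4.2 kg.
Tool frame: the origin (TCP) lies at the very end of the fingers, on their centre line; the grasp point (between the pads) lies 19 mm behind it (manip.pinch_z is the distance from the TCP to the grasp point, in m); z points along the fingers, y is the line along which they close (so a half turn about z gives the same grasp; the last joint's range is limited). The gripper opens to 91 mm and grips with 3 to 60 N. Pads are 32 mm wide; open, the fingers measure 118 mm over their backs; the gripper's body (76 mm by 178 mm) begins 60 mm behind the grasp point.
Start: joints at [1.319, 0.32, 1.565, -0, 1.257, -0.02], TCP at [0.132, 0.56, 0.214] pointing down, gripper open.
Joint ranges: [-3.11, 3.11], [-0.84, 2.01], [0.21, 2.61], [-1.34, 4.49], [0.05, 2.63], [-2.56, 2.56]. Speed limits (rad/s): [2.57, 2.57, 3.14, 3.14, 3.14, 3.14].

INTERFACE

Orientations are given as a unit quaternion [x, y, z, w].
In Python, from cell import manip gives the robot as it stands.
- The arm moves only by the shell command python3 -m handwheel 'ROWS'. ROWS is JSON, a list of rows, each a list of 3 entries, a list of its own where there are three numbers: the finger opening in m, from 0 to 0.0912, then the shift along the tool's x, y, z in m, then the turn about the tool's z in rad. In form: [[fingers, [dx, dy, dz], roll], ...]. A call has 1 to 20 rows; each row is the pose to reach, as a shift and turn from the pose commanded when the call began, along the tool's axes at that moment; what a row does not reach only later rows make up. A row lasts 1/8 s, in which the tool goes at most 62.5 mm and 10.7 degrees, less where a joint would pass 70% of its speed; a pose out of reach is approached as far as the arm can. A call with a gripper value outside its range is refused whole. The fingers move at their own pace and stop on an object; the grip force is fixed at half the most. Time passes only in rows, so rows that repeat a pose let the fingers close. It gives the time, the measured TCP pose, the force, the opening and the grip force at its end, in the units of the state.
- manip.observe(): the state, without advancing time (a new reading comes with each control period).
- manip.capture(name): name is "side" or "top" or "wrist"; returns (picture, depth): 420x560x3 uint8, blue, green, red; 420x560 float32, m along the optical axis (not along the pixel's ray), 0 where there is no reading.
- manip.calibration(name): a dict with "camera_matrix" (3x3 intrinsics, pixels), "dist" ([k1, k2, p1, p2, k3] as OpenCV has them; the pictures are not rectified), "origin" and "orientation" of the camera in the world. Camera axes: x right, y up, looking along -z (the intrinsics and any distortion apply to the point x, -y, -z); pixel columns grow to the right and rows downward; lengths in m; the calibration is good to about 2 mm. A picture is of the moment at which its call begins: read the wrist's pose just before it. calibration takes no time and is no camera call; for the wrist camera it gives the pose at the moment of the call.
- manip.close_job(): hands the job in; it is judged then, once.
The state is a dict: "clock": time; "joint_positions": joint angles; "qd": joint speeds; "joint_torque": joint torques, N m; "eef_pos": TCP position; "orientation": TCP orientation; "contact_force": force on the tool from outside, world axes, zero at the start; "wrist_torque": the same for the moment, N m; "opening": finger opening in m; "grip_force": force on a finger pad.
Only numpy, scipy, OpenCV 4.12 (cv2) and the standard library are available. Lean on these libraries where they do the work, as an engineer would, in place of code of your own. Each camera call takes 0.05 s, during which the arm holds its last target. There are 200 camera calls.

TASK

Stand the four culture jars upright in the white carrying tray in one packed row in order of height, the tallest against the end wall with the green tag and the shortest towards the yellow tag, setting each down without dropping or tipping it. Then press the wooden wedge, nose down, into the gap left at the yellow-tagged end, right down to the tray floor, so that the row is tight and cannot slide about when it is carried. Leave the dishes and the spray bottle where they are.

Things in the scene. Friction and masses are not known exactly. Their poses are not given: they have to be found in the camera images.
- jar_122_mid (a point): Tallest culture jar, loose: clear, round, a green plantlet inside, black screw lid; 122 mm tall. Its straight body is 56 mm in diameter up to 102 mm, then a short shoulder and the lid (51 mm in diameter, 14 mm high, stays on). At most 0.3 kg. Point: on its axis, half-way up (61 mm above its underside); z up. Its neighbour in the row may be 14 mm taller: hold it high on the straight body.
- jar_108_mid (a point): Second tallest culture jar, loose: clear, round, a green plantlet inside, whitish screw lid; 108 mm tall. Its straight body is 56 mm in diameter up to 88 mm, then a short shoulder and the lid (51 mm in diameter, 14 mm high, stays on). At most 0.3 kg. Point: on its axis, half-way up (54 mm above its underside); z up. Its neighbour in the row may be 14 mm taller: hold it high on the straight body.
- jar_94_mid (a point): Third tallest culture jar, loose: clear, round, a green plantlet inside, blue screw lid; 94 mm tall. Its straight body is 56 mm in diameter up to 74 mm, then a short shoulder and the lid (51 mm in diameter, 14 mm high, stays on). At most 0.3 kg. Point: on its axis, half-way up (47 mm above its underside); z up. Its neighbour in the row may be 14 mm taller: hold it high on the straight body.
- jar_80_mid (a point): Shortest culture jar, loose: clear, round, a green plantlet inside, yellow screw lid; 80 mm tall. Its straight body is 56 mm in diameter up to 60 mm, then a short shoulder and the lid (51 mm in diameter, 14 mm high, stays on). At most 0.3 kg. Point: on its axis, half-way up (40 mm above its underside); z up. Its neighbour in the row may be 14 mm taller: hold it high on the straight body.
- wedge_mid (a point): Brown wooden wedge, loose, about 0.12 kg, standing nose down. 90 mm high, 44 mm across its own x. Along its own y it is 20 mm thick at the nose (underside), widens evenly to 50 mm at 40 mm up and stays 50 mm to the top. Point: half-way up (45 mm above the underside); z up. Pressed down beside the row it slides the jars along; that takes a push of up to about 20 N.
- tray: White tray, a channel for one row, fixed to the bench. Origin: middle of its underside, on the bench; x across, y along it, z up. Inner floor 4 mm above the bench, 60 mm wide, 277 mm long. Lips along the long sides 5 mm thick, only 12 mm above the bench; end walls 10 mm thick, 40 mm above the bench, a low carrying bar 26 mm beyond each. Four jars and the 50 mm wedge fill the length but for 3 mm.
- tag_green: Green plastic tag fixed on top of one end wall of the tray (either end): 54 x 10 x 14 mm, its long side (x) across the tray. Origin: middle of its underside, 40 mm above the bench, over the middle of the 10 mm wall, so the wall's inner face is 5 mm from it towards the yellow tag.
- tag_yellow: Yellow plastic tag, the same as the green one, on the other end wall.
- dishes: Bystander: stack of five round clear culture dishes, 90 mm in diameter, 73 mm high, loose. Origin: middle of its underside. Leave it alone.
- spray: Bystander: white and blue trigger spray bottle, 72 mm in diameter, about 195 mm high, loose. Origin: middle of its underside. Leave it alone.

How it is judged:
By the outcome, as a careful person would: the job done as asked, in the order asked, and still so for the second after the job is handed in, with the robot touching nothing.
It also fails if it takes over 122 s, if anything falls off the work surface, if the arm or the gripper's body presses on something with over 40 N, if the wrist force passes 120 N, or if a joint passes its speed limit or range.

## Working session

There is one attempt and no reset: what is moved stays moved. The work goes in short steps, Python scripts to look and compute and a shell command to move; the robot and the scene stay as the last step left them, time stands still between calls to the robot, and variables do not carry over. Pictures are saved under pics/ and viewed, at most 14 in all, crops included, and the job is handed in when it is done.

```bash
ls; mkdir -p pics; python3 - <<'E'
from cell import manip
import cv2,numpy as np
s=manip.observe();print(s)
for n in("top","side"):
    p,d=manip.capture(n);cv2.imwrite(f"pics/{n}0.png",p);np.save(f"pics/{n}0.npy",d)
    print(n,manip.calibration(n))
E
```

```text
pics
{'clock': 0.0, 'joint_positions': array([ 1.31903287e+00,  3.20308974e-01,  1.56569363e+00,  2.01132061e-05,
        1.25737116e+00, -2.00109893e-02]), 'qd': array([ 0.00032312, -0.00013769, -0.00063536, -0.00083211, -0.00038409,
       -0.00057487]), 'joint_torque': array([-6.46136250e-04, -4.12449074e+01, -2.31977373e+01,  7.24931387e-02,
        4.57885384e-02, -1.95845582e-04]), 'eef_pos': array([0.13194122, 0.55913819, 0.2131048 ]), 'orientation': array([ 1.15620132e-01,  9.93293105e-01, -8.81048865e-04, -1.30118573e-04]), 'contact_force': array([-0.22052902, -1.4064705 , -1.00892671]), 'wrist_torque': array([0.01037519, 0.05517958, 0.00409687]), 'grip_force': 0.0, 'opening': 0.0912883952325419}
top {'camera_matrix': array([[508.34151075,   0.        , 282.64442341],
       [  0.        , 508.34151075, 212.25493672],
       [  0.        ,   0.        ,   1.        ]]), 'dist': array([0.01293592, 0.        , 0.        , 0.        , 0.        ]), 'origin': array([ 0.43707147, -0.0224059 ,  1.27686385]), 'orientation': array([ 0.03690644, -0.02621087, -0.69654137,  0.7160873 ])}
side {'camera_matrix': array([[499.43388344,   0.        , 278.16263212],
       [  0.        , 499.43388344, 204.46659666],
       [  0.        ,   0.        ,   1.        ]]), 'dist': array([-0.07508702,  0.        ,  0.        ,  0.        ,  0.        ]), 'origin': array([0.39851081, 0.88186072, 1.03520163]), 'orientation': array([-0.03289562,  0.36507875,  0.92526256, -0.09759392])}
```

View pics/top0.png

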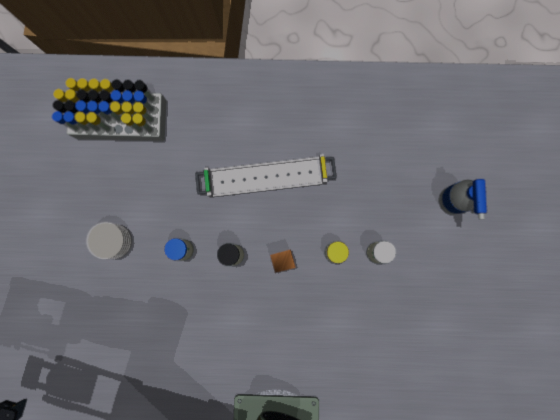

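View pics/side0.png

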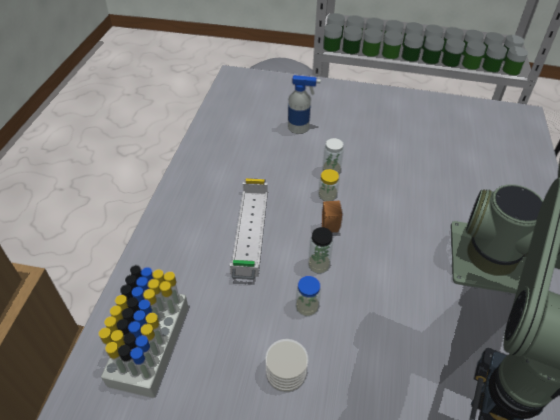

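The top view has the lids at blue (176,249), black (228,254), yellow (338,252) and white (384,252). The wedge is at (284,261), the green tag at (207,182) and the yellow tag at (323,168). The side view shows the same order.

```bash
cat > h.py <<'E'
from cell import manip
import cv2,numpy as np
from scipy.spatial.transform import Rotation as R
def plane(px,c,z):
    px=np.asarray(px,float).reshape(-1,1,2)
    u=cv2.undistortPoints(px,c["camera_matrix"],c["dist"]).reshape(-1,2)
    d=R.from_quat(c["orientation"]).apply(np.c_[u[:,0],-u[:,1],-np.ones(len(u))])
    o=c["origin"];return o+d*((z-o[2])/d[:,2])[:,None]
RNG={"blue":((105,120,60),(130,255,255)),"yellow":((22,120,60),(34,255,255)),"green":((45,120,50),(75,255,255)),
 "black":((0,0,0),(180,255,45)),"white":((0,0,140),(180,60,255)),"brown":((4,110,30),(18,255,255))}
def blob(img,col,seed,r=20):
    m=cv2.inRange(cv2.cvtColor(img,cv2.COLOR_BGR2HSV),*RNG[col]);w=np.zeros_like(m)
    cv2.circle(w,seed,r,255,-1);m&=w
    cs,_=cv2.findContours(m,cv2.RETR_EXTERNAL,cv2.CHAIN_APPROX_NONE)
    return max(cs,key=cv2.contourArea)
def tool_delta(p):  # world displacement target TCP -> tool axes of commanded pose
    s=manip.observe();return R.from_quat(s["orientation"]).inv().apply(np.asarray(p)-s["eef_pos"])
E
python3 - <<'E'
from h import *
T={"122":("black",.122,(228,254),(321,237)),"108":("white",.108,(384,252),(334,145)),"94":("blue",.094,(176,249),(308,286)),"80":("yellow",.080,(338,252),(330,177)),
"wedge":("brown",.09,(284,261),(332,212)),"tg":("green",.054,(207,182),(244,264)),"ty":("yellow",.054,(323,168),(256,182))}
for k,(col,z,a,b) in T.items():
    for n,sd in(("top",a),("side",b)):
        img=cv2.imread(f"pics/{n}0.png");c=manip.calibration(n)
        try:q=blob(img,col,sd)
        except Exception as e:print(k,n,"none");continue
        r=cv2.minAreaRect(q);(x,y),rad=cv2.minEnclosingCircle(q)
        P=plane([r[0],(x,y)],c,z);print(k,n,cv2.contourArea(q),np.round(r[0]),np.round(r[1],1),round(r[2]),round(rad,1),P.round(4)[:,:2].tolist())
img=cv2.imread("pics/side0.png");a=cv2.resize(img[185:250,295:360],(500,500),interpolation=2)
img=cv2.imread("pics/top0.png");b=cv2.resize(img[236:286,259:309],(300,300),interpolation=2);b=cv2.copyMakeBorder(b,0,200,0,0,0)
cv2.imwrite("pics/w.png",np.hstack([a,b]))
E
```

```text
122 top 323.5 [228. 254.] [20. 21.] 90 10.7 [[0.4419, 0.1166], [0.4413, 0.117]]
122 side 263.0 [322. 236.] [19. 18.] 18 10.1 [[0.4421, 0.1242], [0.4413, 0.125]]
108 top 342.5 [384. 252.] [21. 21.] 0 11.0 [[0.4578, -0.2385], [0.4568, -0.2386]]
108 side 876.0 [334. 144.] [39.8 37. ] 6 20.0 [[0.4577, -0.2353], [0.4573, -0.2291]]
94 top 343.5 [176. 249.] [20. 21.] 90 11.0 [[0.4502, 0.2438], [0.4509, 0.2447]]
94 side 338.5 [308. 286.] [20. 21.] 90 11.0 [[0.4509, 0.2508], [0.4511, 0.2508]]
80 top 337.5 [338. 252.] [20. 21.] 90 10.8 [[0.454, -0.1339], [0.4542, -0.1336]]
80 side 200.0 [330. 176.] [15. 17.] 90 8.7 [[0.454, -0.1262], [0.4543, -0.1282]]
wedge top 336.0 [283. 261.] [18.2 20.7] 75 13.0 [[0.4297, -0.0058], [0.4301, -0.0062]]
wedge side 454.5 [332. 216.] [18.4 30.4] 4 15.8 [[0.4283, 0.0263], [0.4277, 0.0257]]
tg top 65.5 [207. 180.] [21.   4.3] 84 10.5 [[0.6192, 0.1845], [0.6188, 0.1875]]
tg side 69.0 [243. 263.] [20.2  4.5] 4 10.1 [[0.6196, 0.1911], [0.6197, 0.1906]]
ty top 63.0 [323. 167.] [20.4  4.1] 84 10.3 [[0.6594, -0.098], [0.6594, -0.0985]]
ty side 66.0 [255. 181.] [18.   4.8] 4 9.1 [[0.6581, -0.0906], [0.6584, -0.0922]]
```

View pics/w.png

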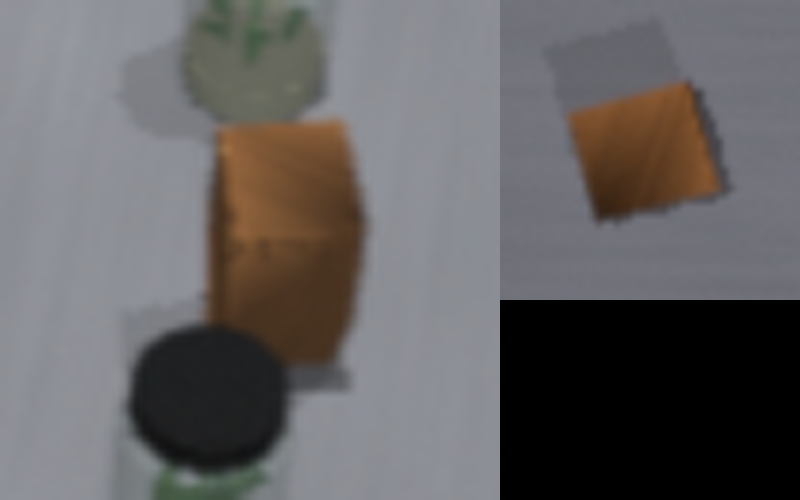

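The wedge's long edge (50 mm, its y) lies roughly along the image's horizontal in the top view, at about 14° yaw. The tag-to-tag distance is about 286 mm against the expected 287. Next I work out the first move, towards the tallest jar, with the fingers closing across the tray.

```bash
cat >> h.py <<'E'
def go(p,yaw):  # yaw = world angle of tool y (deg)
    s=manip.observe();Rm=R.from_quat(s["orientation"]).as_matrix()
    cur=np.degrees(np.arctan2(Rm[1,1],Rm[0,1]));t=(cur-yaw+90)%180-90
    print("delta",tool_delta(p).round(4).tolist(),"roll",np.radians(t).round(4),"cur yaw",cur.round(2),"alt",np.radians(t-180*np.sign(t)).round(3),"F",s["contact_force"].round(1),"t",s["clock"])
E
python3 - <<'E'
from h import *
go([.43,.117,.30],8.05);c=manip.calibration("wrist");s=manip.observe()
print(c, R.from_quat(s["orientation"]).inv().apply(c["origin"]-s["eef_pos"]),(R.from_quat(s["orientation"]).inv()*R.from_quat(c["orientation"])).as_matrix().round(3))
img=cv2.imread("pics/top0.png");q=blob(img,"brown",(284,261));b=cv2.boxPoints(cv2.minAreaRect(q));P=plane(b,manip.calibration("top"),.09)
for i in range(4):d=P[(i+1)%4]-P[i];print(np.linalg.norm(d),np.degrees(np.arctan2(d[1],d[0])))
E
```

```text
delta [-0.3916, -0.362, -0.0862] roll 1.1985 cur yaw 76.72 alt -1.943 F [ 0.1 -1.1 -0.3] t 0.1
{'camera_matrix': array([[316.8239072 ,   0.        , 283.07584206],
       [  0.        , 316.8239072 , 210.78197484],
       [  0.        ,   0.        ,   1.        ]]), 'dist': array([0.0013435, 0.       , 0.       , 0.       , 0.       ]), 'origin': array([0.05072894, 0.57797412, 0.38540177]), 'orientation': array([-0.11677094, -0.09171441,  0.61418337,  0.77506891])} [ 0.08339827 -0.00064458 -0.17217931] [[ 0.001  0.956  0.294]
 [ 1.    -0.001 -0.001]
 [-0.     0.294 -0.956]]
0.048175376938095996 -73.17908908720126
0.042220255651464055 -163.1588461731015
0.048016927880818974 106.79893379792372
0.04220219112639979 17.056286216833396
```

```bash
python3 -m handwheel '[[0.0912,[-0.05,-0.05,-0.086],0],[0.0912,[-0.39,-0.36,-0.086],1.2],[0.0912,[-0.39,-0.36,-0.086],1.2],[0.0912,[-0.39,-0.36,-0.086],1.2],[0.0912,[-0.39,-0.36,-0.086],1.2],[0.0912,[-0.39,-0.36,-0.086],1.2],[0.0912,[-0.39,-0.36,-0.086],1.2],[0.0912,[-0.39,-0.36,-0.086],1.2],[0.0912,[-0.39,-0.36,-0.086],1.2],[0.0912,[-0.39,-0.36,-0.086],1.2],[0.0912,[-0.39,-0.36,-0.086],1.2]]' && python3 - <<'E'
from h import *
c=manip.calibration("wrist");p,d=manip.capture("wrist");cv2.imwrite("pics/wr1.png",p)
import pickle;pickle.dump(c,open("pics/wr1.pkl","wb"))
print(manip.observe()["eef_pos"],manip.observe()["joint_positions"])
E
```

```text
clock: 1.48
eef_pos: [0.4284, 0.1199, 0.2995]
orientation: [0.656, 0.754, -0.0, -0.001]
contact_force: [-1.2, 0.6, 0.3]
opening: 0.0911
grip_force: 0.0
[0.42819573 0.12039773 0.29958947] [2.47727860e-01 6.47931768e-02 1.67654708e+00 6.88708822e-04
 1.40128249e+00 1.07680483e-01]
```

View pics/wr1.png

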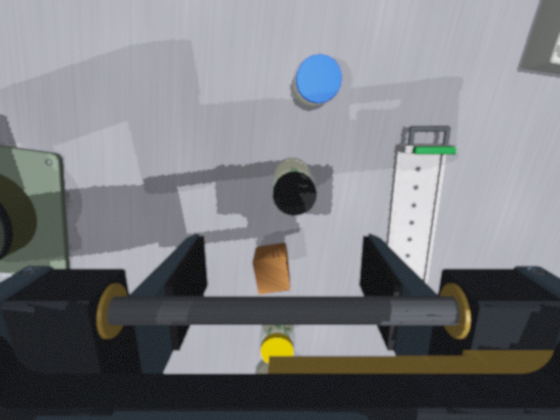

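The wrist picture shows the blue lid at (320,79), black (295,190), the wedge top (272,268), the green tag (435,150) and the tray floor with its centre holes running from (418,168) to (408,255).

```bash
python3 - <<'E'
from h import *
import pickle
img=cv2.imread("pics/wr1.png");c=pickle.load(open("pics/wr1.pkl","rb"))
for k,col,z,sd,r in(("122","black",.122,(295,190),24),("94","blue",.094,(320,79),30),("tg","green",.054,(435,150),28),("wedge","brown",.09,(272,268),35)):
    q=blob(img,col,sd,r);rr=cv2.minAreaRect(q);(x,y),rad=cv2.minEnclosingCircle(q)
    print(k,rr,rad,plane([rr[0],(x,y)],c,z)[:,:2].round(4).tolist())
# holes, both views
for n,im,cc,box in(("wr",img,c,(398,160,432,250)),("top",cv2.imread("pics/top0.png"),manip.calibration("top"),(214,165,318,192))):
    g=cv2.cvtColor(im,cv2.COLOR_BGR2GRAY);x0,y0,x1,y1=box
    g=g[y0:y1,x0:x1];bh=cv2.morphologyEx(g,cv2.MORPH_BLACKHAT,np.ones((7,7)))
    _,m=cv2.threshold(bh,0,255,cv2.THRESH_OTSU);N,_,st,ce=cv2.connectedComponentsWithStats(m)
    pts=np.array([ce[i]+[x0,y0] for i in range(1,N) if 4<st[i,4]<60 and st[i,2]<9 and st[i,3]<9])
    P=plane(pts,cc,.004);print(n,pts.round().tolist());print(P[:,:2].round(4).tolist())
E
```

```text
122 ((292.7000427246094, 192.60000610351562), (37.565940856933594, 40.696434020996094), 26.56505012512207) 20.794416427612305 [[0.4394, 0.1187], [0.4407, 0.1187]]
94 ((318.0, 78.5), (47.0, 44.0), 90.0) 24.2343807220459 [[0.4498, 0.2442], [0.4506, 0.2444]]
tg ((434.5, 150.0), (6.0, 41.0), 90.0) 20.56102180480957 [[0.6182, 0.1846], [0.6181, 0.1846]]
wedge ((271.1572265625, 268.1790466308594), (45.86080551147461, 33.17308807373047), 82.40535736083984) 27.060216903686523 [[0.4284, 0.0047], [0.4288, 0.005]]
wr [[418.0, 168.0], [415.0, 187.0], [413.0, 205.0], [411.0, 222.0], [409.0, 239.0]]
[[0.625, 0.1531], [0.6291, 0.1251], [0.6331, 0.0973], [0.637, 0.0697], [0.6409, 0.0416]]
top [[217.0, 170.0], [310.0, 172.0], [299.0, 173.0], [277.0, 175.0], [288.0, 174.0], [266.0, 177.0], [244.0, 179.0], [255.0, 178.0], [222.0, 182.0], [232.0, 180.0], [303.0, 186.0]]
[[0.6531, 0.168], [0.6558, -0.0668], [0.6518, -0.0391], [0.6441, 0.0166], [0.648, -0.0114], [0.6401, 0.0441], [0.6321, 0.0987], [0.6361, 0.0718], [0.624, 0.1542], [0.628, 0.1277], [0.6176, -0.0505]]
```

```bash
python3 -c "
from h import *
go([.4407,.1178,.071],8.14)"
```

```text
delta [-0.0044, 0.0123, 0.2286] roll -0.0021 cur yaw 8.02 alt 3.139 F [-0.7  0.5  0.4] t 1.525
```

```bash
python3 -m handwheel '[[0.0912,[-0.004,0.012,0.06],0],[0.0912,[-0.004,0.012,0.12],0],[0.0912,[-0.004,0.012,0.17],0],[0.0912,[-0.004,0.012,0.21],0],[0.0912,[-0.004,0.012,0.228],0],[0.0912,[-0.004,0.012,0.228],0],[0.05,[-0.004,0.012,0.228],0],[0.05,[-0.004,0.012,0.228],0],[0.05,[-0.004,0.012,0.228],0],[0.05,[-0.004,0.012,0.228],0],[0.05,[-0.004,0.012,0.228],0],[0.05,[-0.004,0.012,0.228],0]]'; python3 -c "
from h import *
go([.6247,.1509,.150],8.14)"
```

```text
clock: 3.02
eef_pos: [0.4416, 0.1174, 0.0724]
orientation: [0.656, 0.754, 0.0, 0.0]
contact_force: [-0.9, 0.0, 6.0]
opening: 0.0553
grip_force: 30.0
delta [0.0079, 0.186, -0.0775] roll -0.0033 cur yaw 7.95 alt 3.138 F [-0.9  0.   6. ] t 3.025
```

```bash
python3 -m handwheel '[[0.05,[0,0,-0.03],0],[0.05,[0,0.01,-0.075],0],[0.05,[0.003,0.06,-0.076],0],[0.05,[0.006,0.11,-0.076],0],[0.05,[0.008,0.155,-0.076],0],[0.05,[0.008,0.186,-0.076],-0.003],[0.05,[0.008,0.186,-0.076],-0.003],[0.05,[0.008,0.186,-0.04],-0.003],[0.05,[0.008,0.186,-0.022],-0.003],[0.05,[0.008,0.186,-0.022],-0.003],[0.05,[0.008,0.186,-0.022],-0.003]]'; python3 - <<'E'
from h import *
go([.6247,.1509,.0764],8.14)
for n in("side","wrist"):
    p,d=manip.capture(n);cv2.imwrite(f"pics/p1{n}.png",p)
s=cv2.imread("pics/p1side.png")[170:310,170:330];w=cv2.imread("pics/p1wrist.png")[60:340,130:430]
cv2.imwrite("pics/p1.png",np.hstack([cv2.resize(s,(400,350),interpolation=2),cv2.resize(w,(400,350),interpolation=2)]))
E
```

```text
clock: 4.4
eef_pos: [0.6245, 0.1511, 0.0947]
orientation: [0.655, 0.755, 0.0, 0.0]
contact_force: [0.8, -0.1, -1.5]
opening: 0.0552
grip_force: 30.0
delta [-0.0002, 0.0002, 0.0183] roll -0.0001 cur yaw 8.14 alt 3.142 F [ 0.8 -0.1 -1.5] t 4.4
```

View pics/p1.png

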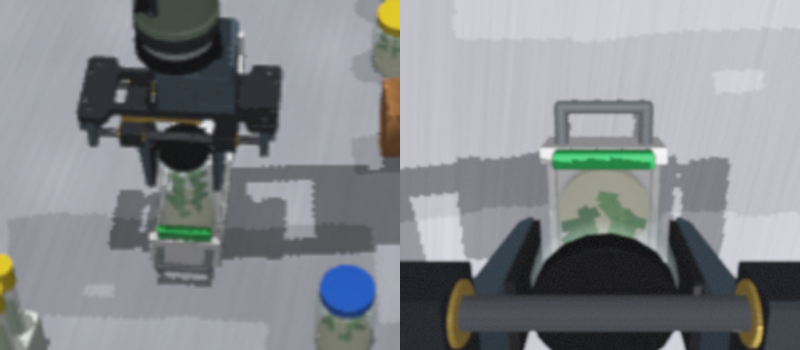

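In the wrist crop the jar's base disc (x 560–648) is centred on the green tag (553–655), so the jar lines up with the channel. Lowering it now.

```bash
python3 -m handwheel '[[0.05,[0,0,0.006],0],[0.05,[0,0,0.012],0],[0.05,[0,0,0.016],0],[0.05,[0,0,0.018],0],[0.05,[0,0,0.019],0],[0.05,[0,0,0.019],0],[0.05,[0,0,0.019],0]]'
```

```text
clock: 5.38
eef_pos: [0.6242, 0.151, 0.0764]
orientation: [0.655, 0.756, 0.0, -0.0]
contact_force: [-3.6, -0.1, 6.2]
opening: 0.055
grip_force: 30.0
```

```bash
python3 -c "
from h import *
go([.4573,-.2386,.059],8.14)"
```

```text
delta [-0.3621, -0.2204, 0.0174] roll -0.0 cur yaw 8.14 alt 3.142 F [-3.6 -0.1  6.2] t 5.375
```

```bash
python3 -m handwheel '[[0.0912,[0,0,0],0],[0.0912,[0,0,0],0],[0.0912,[0,0,0],0],[0.0912,[0,0,-0.02],0],[0.0912,[0,0,-0.07],0],[0.0912,[-0.01,-0.006,-0.11],0],[0.0912,[-0.06,-0.036,-0.11],0],[0.0912,[-0.11,-0.067,-0.11],0],[0.0912,[-0.16,-0.097,-0.11],0],[0.0912,[-0.21,-0.128,-0.11],0],[0.0912,[-0.26,-0.158,-0.11],0],[0.0912,[-0.31,-0.189,-0.11],0],[0.0912,[-0.345,-0.21,-0.1],0],[0.0912,[-0.362,-0.22,-0.08],0],[0.0912,[-0.362,-0.22,-0.08],0]]'; python3 - <<'E'
from h import *
go([.4573,-.2386,.059],8.14)
p,d=manip.capture("top");cv2.imwrite("pics/t2.png",p)
for n,im in(("top",p),):
    q=blob(im,"black",(207,186),16);(x,y),r=cv2.minEnclosingCircle(q);print(x,y,r,plane([(x,y)],manip.calibration(n),.126))
    c=plane([(x,y)],manip.calibration(n),.126)[0]
# jar at u coordinate from green inner wall
u=np.array([.1416,-.9899]);C=np.array([.6401,.0430]);print("along,across",(c[:2]-C)@u+.1385,(c[:2]-C)@[u[1],-u[0]])
E
```

```text
clock: 7.25
eef_pos: [0.4566, -0.2389, 0.1537]
orientation: [0.656, 0.755, -0.0, -0.002]
contact_force: [0.0, 1.3, 1.2]
opening: 0.0912
grip_force: 0.0
delta [0.0, 0.001, 0.0947] roll -0.0028 cur yaw 7.98 alt 3.139 F [0.  1.3 1.2] t 7.25
214.5 176.5 9.924817085266113 [[0.61786445 0.15490639 0.126     ]]
along,across 0.02457530851073511 0.006165030790471465
```

```bash
python3 - <<'E'
from h import *
p=cv2.imread("pics/t2.png")[140:220,170:290];cv2.imwrite("pics/t2c.png",cv2.resize(p,(720,480),interpolation=2))
p=manip.capture("side")[0];cv2.imwrite("pics/s2.png",p)
E
```

```text
(no output)
```

View pics/t2c.png

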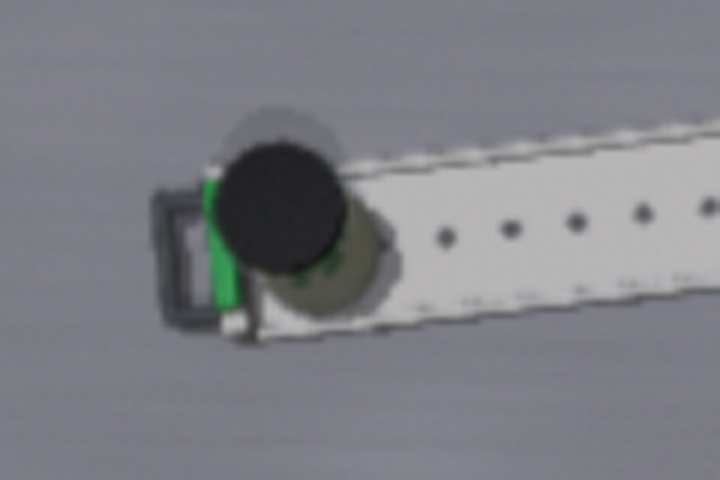

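```bash
python3 - <<'E'
from h import *
c=manip.calibration("top");u=np.array([.1416,-.9899]);C=np.array([.6401,.0430])
for px,z in(((216.8,174.7),.126),((223.7,183.3),.006)):
    P=plane([px],c,z)[0];print(P,(P[:2]-C)@u+.1385,(P[:2]-C)@[-u[1],u[0]])
E
```

```text
[0.62216817 0.1497956  0.126     ] 0.030243888423804655 -0.0026284616306025154
[0.61998131 0.14942509 0.006     ] 0.030300999388623295 -0.004845693937515282
```

The lid at (216.8,174.7) and the base at (223.7,183.3) map to the same spot within pixel error. The jar is upright and about 2 mm off the wall. Now picking jar 108.

```bash
python3 -m handwheel '[[0.0912,[0,0.001,0.04],0],[0.0912,[0,0.001,0.075],0],[0.0912,[0,0.001,0.094],-0.003],[0.0912,[0,0.001,0.094],-0.003],[0.05,[0,0.001,0.094],-0.003],[0.05,[0,0.001,0.094],-0.003],[0.05,[0,0.001,0.094],-0.003],[0.05,[0,0.001,0.094],-0.003],[0.05,[0,0.001,0.094],-0.003],[0.05,[0,0.001,0.094],-0.003]]'; python3 - <<'E'
from h import *
u=np.array([.1416,-.9899]);C=np.array([.6401,.0430]);v=np.array([.9899,.1416])
P=C+u*(-.1385+.030+.0575)-.0007*v;print(P)
go([*P,.064],8.14)
E
```

```text
clock: 8.6
eef_pos: [0.4588, -0.2384, 0.0613]
orientation: [0.654, 0.756, -0.0, 0.0]
contact_force: [-1.4, -0.6, 5.0]
opening: 0.0555
grip_force: 30.0
[0.63218547 0.09338578]
delta [0.3033, 0.2195, -0.0028] roll 0.0029 cur yaw 8.31 alt -3.139 F [-1.4 -0.6  5. ] t 8.6
```

```bash
python3 -m handwheel '[[0.05,[0,0,-0.03],0],[0.05,[0,0,-0.08],0],[0.05,[0,0.02,-0.1],0],[0.05,[0.04,0.055,-0.1],0],[0.05,[0.085,0.085,-0.1],0],[0.05,[0.13,0.115,-0.1],0],[0.05,[0.175,0.145,-0.1],0],[0.05,[0.22,0.175,-0.1],0],[0.05,[0.265,0.205,-0.1],0.003],[0.05,[0.29,0.22,-0.1],0.003],[0.05,[0.298,0.22,-0.1],0.003],[0.05,[0.298,0.22,-0.06],0.003],[0.05,[0.298,0.22,-0.03],0.003],[0.05,[0.298,0.22,-0.022],0.003],[0.05,[0.298,0.22,-0.022],0.003],[0.05,[0.298,0.22,-0.022],0.003]]'; python3 - <<'E'
from h import *
p,d=manip.capture("wrist");cv2.imwrite("pics/p2.png",p)
go([.63218547,.09338578,.0653],8.14)
E
```

```text
clock: 10.6
eef_pos: [0.6346, 0.0882, 0.0845]
orientation: [0.655, 0.755, 0.001, 0.001]
contact_force: [-0.8, 1.0, -1.4]
opening: 0.0556
grip_force: 29.9
delta [0.0054, -0.0017, 0.0192] roll -0.0004 cur yaw 8.12 alt 3.141 F [-0.1 -0.7 -2.7] t 10.65
```

View pics/p2.png

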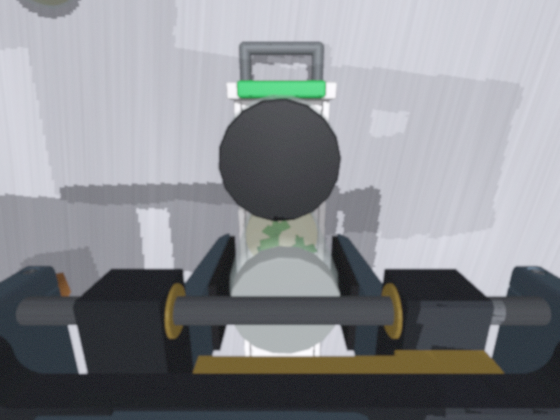

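Tag centre is at column 281.5, the tall jar's lid at 280 and the held lid at 284, so shifting the tool about −1.7 mm in y lines them up. I'll lower it next and close the gap.

```bash
python3 -m handwheel '[[0.05,[0,-0.002,0.004],0],[0.05,[0,-0.002,0.01],0],[0.05,[0,-0.002,0.015],0],[0.05,[0,-0.002,0.017],0],[0.05,[0.002,-0.002,0.017],0],[0.05,[0.004,-0.002,0.017],0],[0.05,[0.005,-0.002,0.017],0],[0.05,[0.005,-0.002,0.017],0]]'
```

```text
clock: 11.65
eef_pos: [0.6318, 0.0932, 0.0663]
orientation: [0.655, 0.756, 0.001, 0.001]
contact_force: [5.1, -1.1, -2.5]
opening: 0.0553
grip_force: 29.9
```

```bash
python3 -m handwheel '[[0.05,[0,0.001,0],0],[0.05,[0.001,0.001,0],0],[0.05,[0.002,0.001,0],0],[0.05,[0.002,0.001,0.001],0],[0.05,[0.002,0.001,0.0015],0],[0.05,[0.002,0.001,0.0015],0]]'; python3 -c "
from h import *
go([.4506,.2444,.045],8.14)"
```

```text
clock: 12.4
eef_pos: [0.6317, 0.0954, 0.0652]
orientation: [0.655, 0.755, 0.0, 0.0]
contact_force: [2.7, -0.4, 6.3]
opening: 0.0553
grip_force: 29.9
delta [0.1731, -0.1582, 0.0202] roll -0.0003 cur yaw 8.12 alt 3.141 F [ 2.7 -0.4  6.3] t 12.4
```

```bash
python3 -m handwheel '[[0.0912,[0,0,0],0],[0.0912,[0,0,0],0],[0.0912,[0,0,0],0],[0.0912,[0,0,-0.02],0],[0.0912,[0,0,-0.07],0],[0.0912,[0,0,-0.12],0],[0.0912,[0.03,-0.035,-0.12],0],[0.0912,[0.07,-0.07,-0.12],0],[0.0912,[0.11,-0.105,-0.12],0],[0.0912,[0.15,-0.14,-0.11],0],[0.0912,[0.172,-0.158,-0.08],0],[0.0912,[0.173,-0.158,-0.04],0],[0.0912,[0.173,-0.158,0],0],[0.0912,[0.173,-0.158,0.02],0],[0.0912,[0.173,-0.158,0.02],0],[0.05,[0.173,-0.158,0.02],0],[0.05,[0.173,-0.158,0.02],0],[0.05,[0.173,-0.158,0.02],0],[0.05,[0.173,-0.158,0.02],0],[0.05,[0.173,-0.158,0.02],0]]'; python3 - <<'E'
from h import *
s=manip.observe()
p,d=manip.capture("top");cv2.imwrite("pics/t3.png",p)
u=np.array([.1416,-.9899]);C=np.array([.6401,.0430]);v=np.array([.9899,.1416])
P=C+u*(-.1385+.0854+.056+.004)-.0008*v;print(P)
go([*P,s["eef_pos"][2]+.004],8.14)
b=cv2.imread("pics/t3.png")[140:220,170:290];cv2.imwrite("pics/t3c.png",cv2.resize(b,(720,480),interpolation=2))
E
```

```text
clock: 14.9
eef_pos: [0.4509, 0.2441, 0.0449]
orientation: [0.655, 0.755, 0.0, 0.0]
contact_force: [0.0, -0.3, 4.2]
opening: 0.055
grip_force: 30.0
[0.64028512 0.03605641]
delta [-0.2328, 0.1581, -0.004] roll -0.0 cur yaw 8.14 alt 3.142 F [-1.2 -1.8  4.2] t 14.95
```

View pics/t3c.png

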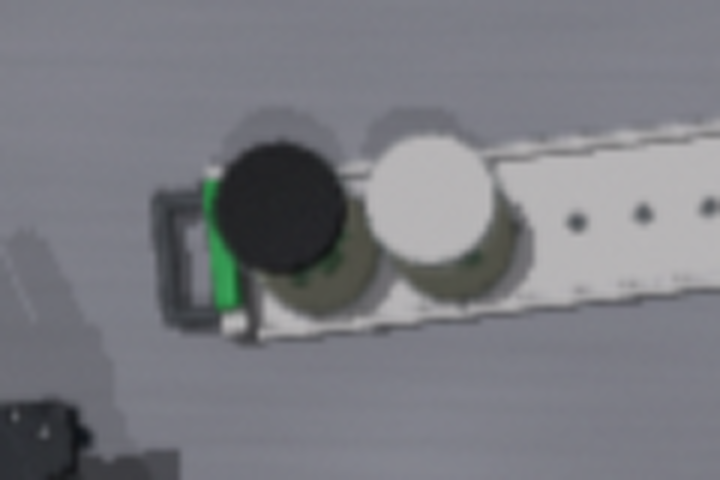

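Both jars stand upright side by side, with lids at crop (281,208) and (430,200). Carrying the blue jar over now.

```bash
python3 -m handwheel '[[0.05,[0,0,-0.03],0],[0.05,[0,0,-0.085],0],[0.05,[0,0,-0.135],0],[0.05,[-0.04,0.03,-0.137],0],[0.05,[-0.085,0.06,-0.137],0],[0.05,[-0.13,0.09,-0.137],0],[0.05,[-0.175,0.12,-0.137],0],[0.05,[-0.215,0.145,-0.137],0],[0.05,[-0.233,0.157,-0.137],0],[0.05,[-0.233,0.157,-0.137],0],[0.05,[-0.233,0.157,-0.09],0],[0.05,[-0.233,0.157,-0.05],0],[0.05,[-0.233,0.157,-0.025],0],[0.05,[-0.233,0.157,-0.02],0],[0.05,[-0.233,0.157,-0.02],0]]'; python3 - <<'E'
from h import *
go([.64028512,.03605641,.0489],8.14)
E
```

```text
clock: 16.82
eef_pos: [0.639, 0.0366, 0.0651]
orientation: [0.655, 0.756, 0.0, 0.0]
contact_force: [0.8, 0.0, -0.3]
opening: 0.0552
grip_force: 30.0
delta [-0.0007, 0.0011, 0.0162] roll 0.0009 cur yaw 8.19 alt -3.141 F [ 0.8  0.  -0.3] t 16.825
```

```bash
python3 -m handwheel '[[0.05,[-0.001,0.001,0.004],0],[0.05,[-0.001,0.001,0.009],0],[0.05,[-0.001,0.001,0.013],0],[0.05,[-0.001,0.001,0.015],0],[0.05,[0.001,0.001,0.015],0],[0.05,[0.002,0.001,0.015],0],[0.05,[0.003,0.001,0.015],0],[0.05,[0.003,0.001,0.015],0]]'
```

```text
clock: 17.82
eef_pos: [0.6397, 0.0388, 0.0495]
orientation: [0.655, 0.756, 0.0, 0.0]
contact_force: [0.1, -0.2, -2.2]
opening: 0.055
grip_force: 30.0
```

```bash
python3 -m handwheel '[[0.05,[0.001,0,0],0],[0.05,[0.002,0,0],0],[0.05,[0.002,0,0.001],0],[0.05,[0.0015,0,0.0012],0],[0.05,[0.0015,0,0.0012],0]]'; python3 -c "
from h import *
go([.4543,-.1338,.031],8.14)"
```

```text
clock: 18.45
eef_pos: [0.6396, 0.0405, 0.049]
orientation: [0.655, 0.755, 0.0, 0.0]
contact_force: [-1.6, -0.9, 5.2]
opening: 0.0556
grip_force: 30.0
delta [-0.1463, -0.2081, 0.0178] roll -0.0002 cur yaw 8.13 alt 3.141 F [-1.6 -0.9  5.2] t 18.45
```

```bash
python3 -m handwheel '[[0.0912,[0,0,0],0],[0.0912,[0,0,0],0],[0.0912,[0,0,0],0],[0.0912,[0,0,-0.02],0],[0.0912,[0,0,-0.07],0],[0.0912,[-0.005,-0.005,-0.105],0],[0.0912,[-0.04,-0.05,-0.105],0],[0.0912,[-0.07,-0.1,-0.105],0],[0.0912,[-0.105,-0.15,-0.105],0],[0.0912,[-0.135,-0.19,-0.1],0],[0.0912,[-0.146,-0.207,-0.07],0],[0.0912,[-0.146,-0.207,-0.03],0],[0.0912,[-0.146,-0.207,0.005],0],[0.0912,[-0.146,-0.207,0.017],0],[0.0912,[-0.146,-0.207,0.017],0],[0.05,[-0.146,-0.207,0.017],0],[0.05,[-0.146,-0.207,0.017],0],[0.05,[-0.146,-0.207,0.017],0],[0.05,[-0.146,-0.207,0.017],0],[0.05,[-0.146,-0.207,0.017],0]]'; python3 - <<'E'
from h import *
s=manip.observe()
p,d=manip.capture("top");cv2.imwrite("pics/t4.png",p)
u=np.array([.1416,-.9899]);C=np.array([.6401,.0430]);v=np.array([.9899,.1416])
P=C+u*(-.1385+.1409+.056+.004)-.0006*v;print(P)
go([*P,s["eef_pos"][2]+.004],8.14)
q=blob(p,"brown",(284,261));b=cv2.boxPoints(cv2.minAreaRect(q));print(plane([cv2.minAreaRect(q)[0]],manip.calibration("top"),.09))
E
```

```text
clock: 20.95
eef_pos: [0.4552, -0.1336, 0.0316]
orientation: [0.655, 0.756, 0.0, 0.0]
contact_force: [-1.7, -0.6, 5.2]
opening: 0.0554
grip_force: 30.0
[ 0.6483419  -0.01885472]
delta [0.0862, 0.2075, -0.004] roll -0.0 cur yaw 8.14 alt 3.142 F [-2.2  0.1  5. ] t 21.0
[[ 0.429988   -0.00593122  0.09      ]]
```

```bash
python3 -m handwheel '[[0.05,[0,0,-0.03],0],[0.05,[0,0,-0.085],0],[0.05,[0.01,0.02,-0.11],0],[0.05,[0.03,0.065,-0.11],0],[0.05,[0.05,0.115,-0.11],0],[0.05,[0.07,0.165,-0.11],0],[0.05,[0.085,0.2,-0.11],0],[0.05,[0.086,0.208,-0.11],0],[0.05,[0.086,0.208,-0.08],0],[0.05,[0.086,0.208,-0.04],0],[0.05,[0.086,0.208,-0.022],0],[0.05,[0.086,0.208,-0.02],0],[0.05,[0.086,0.208,-0.02],0]]'; python3 - <<'E'
from h import *
go([.64834,-.01885,.0356],8.14)
E
```

```text
clock: 22.62
eef_pos: [0.6497, -0.0193, 0.0524]
orientation: [0.655, 0.755, 0.001, 0.001]
contact_force: [-0.7, 0.1, -1.2]
opening: 0.0555
grip_force: 30.0
delta [0.0006, -0.0014, 0.0168] roll -0.0003 cur yaw 8.12 alt 3.141 F [-0.7  0.1 -1.2] t 22.625
```

```bash
python3 -m handwheel '[[0.05,[0,-0.0015,0.004],0],[0.05,[0,-0.0015,0.009],0],[0.05,[0,-0.0015,0.013],0],[0.05,[0,-0.0015,0.015],0],[0.05,[0.002,-0.0015,0.015],0],[0.05,[0.003,-0.0015,0.015],0],[0.05,[0.004,-0.0015,0.015],0],[0.05,[0.005,-0.0015,0.015],0],[0.05,[0.005,-0.0015,0.015],0]]'
```

```text
clock: 23.75
eef_pos: [0.6468, -0.0142, 0.0363]
orientation: [0.655, 0.756, 0.0, 0.0]
contact_force: [-0.8, -0.4, -1.4]
opening: 0.0555
grip_force: 30.0
```

```bash
python3 -m handwheel '[[0.05,[0,0,0.001],0],[0.05,[0,0,0.001],0],[0.05,[0,0,0.001],0]]'; python3 -c "
from h import *
go([.430,-.006,.16],16.9)"
```

```text
clock: 24.12
eef_pos: [0.6469, -0.0143, 0.0357]
orientation: [0.655, 0.755, 0.0, 0.0]
contact_force: [-1.4, -0.1, 2.6]
opening: 0.0553
grip_force: 30.0
delta [0.0389, -0.2135, -0.1244] roll -0.153 cur yaw 8.14 alt 2.989 F [-1.4 -0.1  2.6] t 24.125
```

```bash
python3 -m handwheel '[[0.0912,[0,0,0],0],[0.0912,[0,0,0],0],[0.0912,[0,0,0],0],[0.0912,[0,0,-0.02],0],[0.0912,[0,0,-0.07],0],[0.0912,[0.01,-0.01,-0.12],0],[0.0912,[0.04,-0.05,-0.16],-0.05],[0.0912,[0.07,-0.1,-0.184],-0.15],[0.0912,[0.095,-0.15,-0.184],-0.153],[0.0912,[0.114,-0.19,-0.184],-0.153],[0.0912,[0.114,-0.203,-0.184],-0.153],[0.0912,[0.114,-0.203,-0.184],-0.153],[0.0912,[0.114,-0.203,-0.184],-0.153]]'; python3 - <<'E'
from h import *
import pickle
c=manip.calibration("wrist");p,d=manip.capture("wrist");cv2.imwrite("pics/wr5.png",p);pickle.dump(c,open("pics/wr5.pkl","wb"))
t=manip.capture("top")[0];cv2.imwrite("pics/t5.png",t)
b=cv2.resize(t[140:220,170:350],(560,249),interpolation=2)
cv2.imwrite("pics/m5.png",cv2.resize(np.vstack([p[:345],b]),(560,594)))
go([.430,-.006,.041],16.9)
E
```

```text
clock: 25.75
eef_pos: [0.4311, 0.0696, 0.2193]
orientation: [0.596, 0.803, 0.0, 0.0]
contact_force: [0.2, -0.2, -0.3]
opening: 0.091
grip_force: 0.0
delta [-0.0721, -0.0228, 0.178] roll -0.0007 cur yaw 16.86 alt 3.141 F [ 0.6  0.8 -0. ] t 25.85
```

View pics/m5.png

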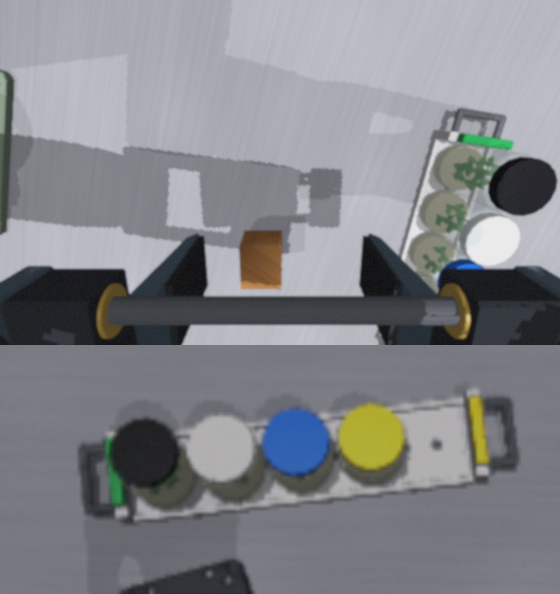

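The wedge's edges are square to the tool in the wrist view (top face columns 240–282), which confirms its yaw of about 17°. The four jars stand upright in the right order, with the gap at the yellow end. Grasping the wedge next.

```bash
python3 -m handwheel '[[0.0912,[-0.05,-0.016,0.02],0],[0.0912,[-0.072,-0.022,0.06],0],[0.0912,[-0.072,-0.022,0.11],0],[0.0912,[-0.072,-0.022,0.155],0],[0.0912,[-0.072,-0.022,0.177],0],[0.0912,[-0.072,-0.022,0.177],0],[0.04,[-0.072,-0.022,0.177],0],[0.04,[-0.072,-0.022,0.177],0],[0.04,[-0.072,-0.022,0.177],0],[0.04,[-0.072,-0.022,0.177],0],[0.04,[-0.072,-0.022,0.177],0],[0.04,[-0.072,-0.022,0.177],0]]'; python3 - <<'E'
from h import *
u=np.array([.1416,-.9899]);C=np.array([.6401,.0430]);v=np.array([.9899,.1416])
P=C+u*(-.1385+.2505)-.0006*v;print(P)
go([*P,manip.observe()["eef_pos"][2]+.004],8.14)
E
```

```text
clock: 27.35
eef_pos: [0.4296, -0.0054, 0.0424]
orientation: [0.596, 0.803, 0.0, 0.0]
contact_force: [0.0, -0.2, 2.4]
opening: 0.0442
grip_force: 30.0
[ 0.65536526 -0.06795376]
delta [-0.1255, 0.1979, -0.004] roll 0.1529 cur yaw 16.9 alt -2.989 F [ 0.  -0.2  2.4] t 27.35
```

```bash
python3 -m handwheel '[[0.04,[0,0,-0.04],0],[0.04,[0,0,-0.095],0],[0.04,[-0.015,0.02,-0.11],0.03],[0.04,[-0.045,0.065,-0.11],0.1],[0.04,[-0.075,0.115,-0.11],0.153],[0.04,[-0.1,0.16,-0.11],0.153],[0.04,[-0.12,0.19,-0.11],0.153],[0.04,[-0.1255,0.198,-0.11],0.153],[0.04,[-0.1255,0.198,-0.09],0.153],[0.04,[-0.1255,0.198,-0.065],0.153],[0.04,[-0.1255,0.198,-0.06],0.153],[0.04,[-0.1255,0.198,-0.06],0.153]]'; python3 - <<'E'
from h import *
go([.655365,-.067954,.0464],8.14)
p=manip.capture("side")[0];w=manip.capture("wrist")[0]
s=cv2.resize(p[150:270,210:290],(267,400),interpolation=2)
cv2.imwrite("pics/m6.png",np.hstack([s,cv2.resize(w,(533,400))]))
E
```

```text
clock: 28.85
eef_pos: [0.655, -0.0678, 0.1024]
orientation: [0.655, 0.756, -0.0, -0.0]
contact_force: [0.9, -0.4, -0.6]
opening: 0.0436
grip_force: 30.0
delta [-0.0003, 0.0004, 0.056] roll 0.0001 cur yaw 8.14 alt -3.142 F [ 0.9 -0.4 -0.6] t 28.85
```

View pics/m6.png

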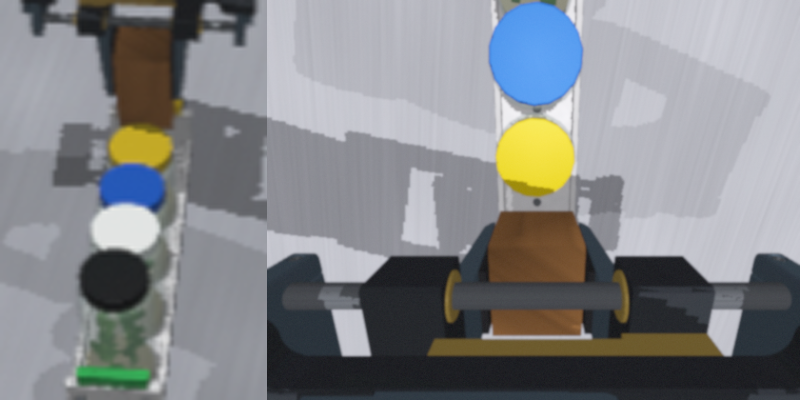

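The wedge hangs over the gap between the yellow lid (535,157) and the end wall, square to the row. Lowering it in steps and watching the force.

```bash
python3 -m handwheel '[[0.04,[0,0,0.012],0],[0.04,[0,0,0.024],0],[0.04,[0,0,0.034],0],[0.04,[0,0,0.04],0],[0.04,[0,0,0.044],0],[0.04,[0,0,0.044],0]]'; python3 -m handwheel '[[0.04,[0,0,0.003],0],[0.04,[0,0,0.006],0],[0.04,[0,0,0.009],0],[0.04,[0,0,0.009],0]]'
```

```text
clock: 29.7
eef_pos: [0.6554, -0.0679, 0.0579]
orientation: [0.655, 0.755, -0.0, -0.0]
contact_force: [0.7, 0.0, -2.4]
opening: 0.0437
grip_force: 30.0
clock: 30.2
eef_pos: [0.6552, -0.0679, 0.0489]
orientation: [0.655, 0.755, -0.0, -0.0]
contact_force: [0.3, 0.8, -1.6]
opening: 0.0436
grip_force: 30.0
```

```bash
python3 -m handwheel '[[0.04,[0,0,0.0015],0],[0.04,[0,0,0.003],0],[0.04,[0,0,0.004],0],[0.04,[0,0,0.004],0]]'
```

```text
clock: 30.7
eef_pos: [0.6557, -0.068, 0.0465]
orientation: [0.655, 0.755, 0.0, 0.0]
contact_force: [-2.3, -0.1, 5.0]
opening: 0.0438
grip_force: 30.0
```

```bash
python3 -m handwheel '[[0.08,[0,0,0],0],[0.08,[0,0,0],0],[0.08,[0,0,-0.003],0],[0.08,[0,0,-0.02],0],[0.08,[0,0,-0.06],0],[0,[0,0,-0.07],0],[0,[0,0,-0.07],0],[0,[0,0,-0.07],0],[0,[0,0,-0.07],0],[0,[0,0,-0.07],0],[0,[0,0,-0.06],0],[0,[0,0,-0.052],0],[0,[0,0,-0.05],0],[0,[0,0,-0.05],0]]'
```

```text
clock: 32.45
eef_pos: [0.6554, -0.068, 0.0951]
orientation: [0.655, 0.755, -0.0, -0.0]
contact_force: [-0.0, -0.7, -1.4]
opening: 0.0004
grip_force: 0.0
```

```bash
python3 -m handwheel '[[0,[0,0,0.001],0],[0,[0,0,0.001],0],[0,[0,0,0.002],0],[0,[0,0,0.002],0],[0,[0,0,0.003],0],[0,[0,0,0.003],0]]'
```

```text
clock: 33.2
eef_pos: [0.6558, -0.068, 0.0944]
orientation: [0.655, 0.756, 0.001, 0.001]
contact_force: [-2.1, 0.4, 10.0]
opening: 0.0007
grip_force: 4.8
```

```bash
python3 -m handwheel '[[0,[0,0,0.001],0],[0,[0,0,0.002],0],[0,[0,0,0.003],0],[0,[0,0,0.003],0]]'; python3 -m handwheel '[[0,[0,0,-0.005],0],[0,[0,0,-0.03],0],[0,[0,0,-0.08],0],[0,[0,-0.05,-0.13],0],[0,[0.03,-0.1,-0.15],0],[0,[0.06,-0.15,-0.15],0],[0,[0.09,-0.2,-0.15],0],[0,[0.1,-0.22,-0.15],0],[0,[0.1,-0.22,-0.15],0],[0,[0.1,-0.22,-0.15],0]]'; python3 - <<'E'
from h import *
t=manip.capture("top")[0];s=manip.capture("side")[0]
cv2.imwrite("pics/m7.png",np.vstack([cv2.resize(t[140:220,170:350],(630,280),interpolation=2),cv2.resize(s[140:300,140:500],(630,280),interpolation=2)]))
E
```

```text
clock: 33.7
eef_pos: [0.6566, -0.0681, 0.0944]
orientation: [0.655, 0.755, 0.002, 0.002]
contact_force: [-4.9, 1.2, 20.6]
opening: 0.0003
grip_force: 10.8
clock: 34.95
eef_pos: [0.4246, -0.0003, 0.2393]
orientation: [0.655, 0.755, 0.0, 0.0]
contact_force: [-0.4, 0.4, 0.6]
opening: 0.0001
grip_force: 0.0
```

View pics/m7.png

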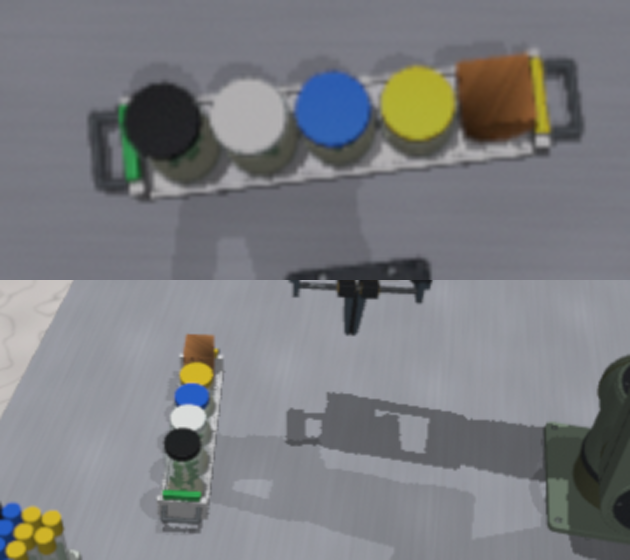

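The final view shows black, white, blue and yellow lids in order from the green tag, with the wedge seated at the yellow end. Under 20 N its top stayed at 94 mm, so it is on the tray floor.

```bash
python3 -c "
from cell import manip
print(manip.close_job())"
```

```text
the job is handed in; nothing more can be done
None
```

The four jars stand upright in height order from the green tag, the wedge is pressed to the tray floor at the yellow end (checked with a 20 N push), and the job was handed in at about 35 s.

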